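Press a test cassette shut in the lever press

ROBOT

A 6-joint arm with a two-finger parallel gripper is mounted at the origin on a cart in front of the work surface, level with it; the furniture and walls round the work are solid. World frame = base frame: x ahead of the robot, y to its left, z up, the work surface at z = 0. Lengths are in m, angles in degrees, forces in N, time in s.
With the tool pointing down it reaches from about 0.3 to 0.75 m from the base axis. Payload 8.5 kg.
Tool frame: the origin (TCP) lies on the centre line of the jaws, within the pads' length; the fingertips stand 19 mm ahead of it and the grasp point (between the pads) is the TCP (env.tcp_to_tips is the z of the fingertips in the tool frame, in m); z points along the fingers, y is the line along which they close (so a half turn about z gives the same grasp; the last joint's range is limited). The gripper opens to 85 mm and grips with 20 to 120 N. Pads are 22 mm wide; open, the fingers measure 114 mm over their backs; the gripper's body (76 mm by 85 mm) begins 54 mm behind the grasp point. The pads swing forward as they close: fully open they stand 13 mm farther back than shut.
Start: joints at [56.878, 21.807, 74.336, -0, 83.858, -12.336], TCP at [0.195, 0.514, 0.25] pointing down, gripper open.
Joint ranges: [-178.18, 178.18], [-50.72, 133.34], [12.68, 142.11], [-81.47, 261.47], [9.98, 163.14], [-165.26, 165.26]. Speed limits (degrees/s): [136.94, 136.94, 180, 180, 180, 180].

INTERFACE

Orientations are given as a 3x3 rotation matrix whose columns are the frame's x, y, z axes.
In Python, from rig import env gives the robot as it stands.
- The arm moves only by the tool servo_tool, never from a script. Its argument "steps" is a list of rows, each an object of numbers: "tx", "ty", "tz": the shift along the world's x, y, z in cm; "yaw": the turn about the world's z in degrees; "claw": the finger opening in cm, from 0 to 8.54. In form: [{"tx": .., "ty": .., "tz": .., "yaw": .., "claw": ..}, ...]. A call has 1 to 20 rows; each row shifts and turns the commanded pose from where the row before left it; what a row does not reach is not made up. A row lasts 1/10 s, in which the tool goes at most 50 mm and 8.59 degrees, less where a joint would pass 70% of its speed; a pose out of reach is approached as far as the arm can. A call with a gripper value outside its range is refused whole. The fingers move at their own pace and stop on an object; "newtons" is the grip in N (left out, the last holds). Time passes only in rows, so rows that do not move let the fingers close. It gives the time, the measured TCP pose, the force, the opening and the grip force at its end, in the units of the state.
- env.observe(): the state, without advancing time (a new reading comes with each control period).
- env.get_image(name): name is "side" or "top"; returns (picture, depth): 384x512x3 uint8, red, green, blue; 384x512 float32, m along the optical axis (not along the pixel's ray), 0 where there is no reading.
- env.camera_model(name): a dict with "fovy" (degrees; the focal length in pixels is half the picture's height over the tangent of half this angle, whatever the lens; pixels are square), "cx", "cy" (the principal point, pixels), "T" (4x4, takes a point from camera to world coordinates). Camera axes: x right, y down, z forward; pixel columns grow to the right and rows downward; lengths in m; the calibration is good to about 2 mm. A picture is of the moment at which its call begins. camera_model takes no time and is no camera call.
- env.close_job(): hands the job in; it is judged then, once.
The state is a dict: "time_s": time; "q": joint angles; "qvel": joint speeds; "joint_efforts": joint torques, N m; "position": TCP position; "tool_rot": TCP orientation; "ft_force": force on the tool from outside, world axes, zero at the start; "wrist_torque": the same for the moment, N m; "grip_width": finger opening in m; "gripper_force": force on a finger pad.
Only numpy, scipy, OpenCV 4.12 (cv2) and the standard library are available. Lean on these libraries where they do the work, as an engineer would, in place of code of your own. Each camera call takes 0.05 s, during which the arm holds its last target. There are 200 camera calls.

TASK

Pull the test cassette by its blue tongue out from under the blue carton on the grey stand, leaving the carton standing where it is. Lay the cassette flat in the bed of the white lever press, blue tongue towards you and its other end up close to the rear lip, let go of it, then pull the red-handled lever all the way down to snap the cover shut and ease it slowly back up to its rest, never letting it spring back. Leave the shut cassette in the press, and do not disturb the green-lidded canister, red-lidded cup and tape roll nearby.

Things in the scene. Friction and masses are not known exactly. Their poses are not given: they have to be found in the camera images.
- stand: Fixed grey stand, 100 (x) x 96 (y) mm. Origin: centre of its underside on the worktop; z up; -x is the open front, where the cassette's tongue sticks out. A channel along x, 58 mm wide, open above and at both ends, floor 22 mm above the worktop, runs between two rails (tops 38 mm above the worktop).
- stand_stops (a point): Midway between the stand's two aluminium stops, one on each rail, x = -16 mm of the stand's frame, 38 mm above the worktop; they are 7 mm thick and rise 20 mm above the rails. They keep the carton from being dragged to -x; the cassette slides out between them and can be lifted once drawn 65 mm or more to the stand's -x.
- cassette: Loose flat white test cassette, 80 g, in the stand's channel, x axes alike. Origin: centre of its body's underside, z up. Body 90 (x) x 50 (y) x 8 mm; above it a white cover 84 x 46 x 4 mm, top 18 mm above the underside while open, 12 mm when shut. Blue tongue 36 mm wide (y), 10 mm thick, from x = -45 to -117 mm, sticks out of the stand's front. A pull of a few newtons draws it out.
- tongue_grip (a point): Point on the cassette for gripping its tongue across y (36 mm): in the cassette's frame x = -97 mm, y = 0, z = +5 mm (mid thickness).
- cassette_cover (a joint): Travel of the cassette's cover towards its body, m: 0 = open (standing 6 mm proud), 0.006 = shut. Stiff (15 N) and stays where it is pushed.
- carton: Loose carton, blue sides and white front, 56 (x) x 86 (y) x 98 mm high, about 0.3 kg, standing on the cassette's cover, just behind the stand's stops. Origin: centre of its underside. It sinks 2 mm onto the stand's rails when the cassette is drawn out.
- press: Fixed white bench press, dark base 155 x 105 mm. Origin: on the worktop under the ram's axis, z up. Loaded from its -x side; column at x = +62 to +100 mm; head x = -22 to +100, y = -30 to +30, z = 134 to 200 mm. The steel ram foot (60 x 44 mm) hangs 45 mm above the bed while the lever is up and comes down 33 mm with it. The lever is on the -y side.
- press_bed (a point): Centre of the bed's top, 34 mm above the worktop, on the ram's axis; axes as press. Bed from x = -45 to +48 mm; side lips 8 mm high, 60 mm apart in y, from x = -35 mm back; rear lip 8 mm high at x = +48 mm. The cassette belongs with its origin on this point (nose 3 mm off the rear lip), x axes alike, tongue overhanging the front.
- lever_hinge (a point): Lever's hinge axis, along the press's x axis, at x = +20, y = -45, z = +170 mm of the press frame.
- lever_grip (a point): Middle of the lever's round red grip (20 mm diameter, 80 mm long), 150 mm from the hinge axis, on the press's -y side; the grip's length points radially away from the hinge.
- press_lever (a joint): Lever angle, rad: 0 = rest, held there by a spring, pointing 0.55 rad above level (grip middle 248 mm above the worktop); grows as it is pulled down, to its stop at 1.05 (0.50 rad below level, grip 98 mm up), or 1.02 on a shut cassette. Takes about 5 N at the grip at the top, 13 to 17 N at the bottom. Let go when down, it flies back at over 2 rad/s.
- canister: Loose white canister with a green lid, 48 mm diameter, 98 mm high; bystander. Origin: centre of its underside.
- red_cup: Loose specimen cup with a red lid, 66 mm diameter, 58 mm high; bystander. Origin: centre of its underside.
- tape: Loose roll of beige tape, 67 mm diameter, 18 mm high; bystander. Origin: centre of its underside.

How it is judged:
By the outcome, as a careful person would: the job done as asked, in the order asked, and still so for the second after the job is handed in, with the robot touching nothing.
It also fails if it takes over 64 s, if anything falls off the work surface, if the arm or the gripper's body presses on something with over 40 N, if the wrist force passes 120 N, or if a joint passes its speed limit or range.

## Working session

There is one attempt and no reset: what is moved stays moved. The work goes in short steps, Python scripts to look and compute and a tool call to move; the robot and the scene stay as the last step left them, time stands still between calls to the robot, and variables do not carry over. Pictures are saved under pics/ and viewed, at most 13 in all, crops included, and the job is handed in when it is done.

Besides the shell and the picture viewer there is one more tool, called after "Call:" as name(argument=value, ...) on one line, values as JSON. servo_tool: Moves the arm, as the interface text tells. Its arguments: {"type":"object","properties":{"steps":{"type":"array"},"newtons":{"type":"number"}},"required":["steps"]}

```bash
ls; mkdir -p pics; python3 - <<'E'
from rig import env
import cv2,numpy as np
for n in("side","top"):
    p,d=env.get_image(n); cv2.imwrite(f"pics/{n}0.png",p[:,:,::-1]); np.savez(f"{n}0.npz",p=p,d=d)
    m=env.camera_model(n); print(n,m["fovy"],m["cx"],m["cy"],np.round(m["T"],3).tolist())
o=env.observe();print(o["position"],np.round(o["tool_rot"],3),o["ft_force"],o["grip_width"])
E
```

```text
pics
side 47.388001504539325 260.12645223371095 193.76852451849763 [[-0.936, -0.223, 0.272, 0.123], [-0.351, 0.627, -0.696, 0.861], [-0.015, -0.747, -0.665, 1.143], [0.0, 0.0, 0.0, 1.0]]
top 52.07248065462615 256.0537554387975 189.13966586314592 [[-0.012, -0.988, 0.156, 0.312], [-1.0, 0.012, -0.004, -0.126], [0.002, -0.156, -0.988, 1.505], [0.0, 0.0, 0.0, 1.0]]
[0.19506816 0.51401119 0.2497711 ] [[-0.935  0.355 -0.001]
 [ 0.355  0.935 -0.001]
 [ 0.    -0.001 -1.   ]] [ 0.24434853 -0.15216198 -0.95006005] 0.08569531669365828
```

View pics/side0.png

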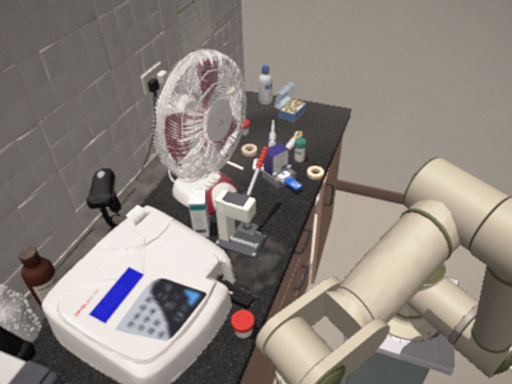

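View pics/top0.png

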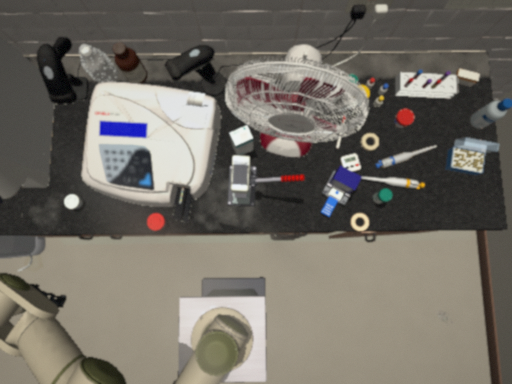

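The side view shows the press at about (240,225) with the red lever at (262,160), and the carton and tongue at (275,160) and (290,184). In the top view, the press is at (242,180), the lever grip at (292,178), the carton at (345,180), the tongue at (330,205), the canister at (385,195) and tapes at (360,222) and (370,141). I'll measure these next.

```bash
cat >h.py <<'E'
import numpy as np,cv2
from rig import env
def cam(n):
    m=env.camera_model(n); return m,192/np.tan(np.radians(m["fovy"]/2))
def ray(n,u,v):
    m,f=cam(n); T=np.array(m["T"]); return T[:3,3],T[:3,:3]@np.array([(u-m["cx"])/f,(v-m["cy"])/f,1])
def onz(n,u,v,z):
    o,r=ray(n,u,v); return o+r*(z-o[2])/r[2]
def cloud(n,d):
    m,f=cam(n); T=np.array(m["T"]); v,u=np.mgrid[0:384,0:512]
    P=np.stack([(u-m["cx"])/f*d,(v-m["cy"])/f*d,d],-1); return P@T[:3,:3].T+T[:3,3]
def proj(n,P):
    m,f=cam(n); T=np.array(m["T"]); c=T[:3,:3].T@(np.array(P)-T[:3,3]); return m["cx"]+f*c[0]/c[2],m["cy"]+f*c[1]/c[2]
E
python3 - <<'E'
from h import *
D={n:np.load(n+"0.npz") for n in("side","top")}
a=D["top"]["p"][125:240,220:405]; b=D["side"]["p"][130:265,185:335]
A=cv2.resize(a,None,fx=4,fy=4,interpolation=cv2.INTER_CUBIC);B=cv2.resize(b,None,fx=4,fy=4,interpolation=cv2.INTER_CUBIC)
cv2.imwrite("pics/ctop.png",A[:,:,::-1]);cv2.imwrite("pics/cside.png",B[:,:,::-1])
p,d=D["top"]["p"],D["top"]["d"]; P=cloud("top",d); hsv=cv2.cvtColor(p,cv2.COLOR_RGB2HSV)
def comp(name,m):
    n,l,s,c=cv2.connectedComponentsWithStats(m.astype(np.uint8))
    for i in range(1,n):
        if s[i,4]>=12:
            Q=P[l==i]; r=cv2.minAreaRect(Q[:,:2].astype(np.float32)*1000)
            print(name,c[i].round(1),s[i,4],"med",np.median(Q,0).round(3),"rect",np.round(r[0],0),np.round(r[1],0),round(r[2],1))
H,S,V=cv2.split(hsv)
roi=np.zeros(H.shape,bool);roi[125:240,215:410]=1
comp("blue",roi&(H>100)&(H<130)&(S>120)&(V>60))
comp("green",roi&(H>60)&(H<95)&(S>80))
comp("red",roi&((H<8)|(H>172))&(S>140))
comp("white",roi&(S<50)&(V>150))
comp("beige",roi&(H>10)&(H<30)&(S>40)&(V>150))
E
```

```text
blue [378.4 164.4] 25 med [ 0.636 -0.605  0.02 ] rect [ 644. -610.] [15. 34.] 53.4
blue [347.1 177.5] 362 med [ 0.567 -0.455  0.137] rect [ 451. -337.] [ 95. 497.] 44.2
blue [329.2 205.7] 158 med [ 0.484 -0.411  0.03 ] rect [ 475. -409.] [44. 70.] 59.9
green [385.1 194.6] 174 med [ 0.508 -0.601  0.096] rect [ 515. -620.] [55. 86.] 33.0
red [264.9 139.6] 106 med [ 0.735 -0.168  0.041] rect [ 734. -165.] [49. 37.] 57.6
red [304.3 147.5] 102 med [ 0.702 -0.318  0.045] rect [ 700. -320.] [36. 46.] 7.9
red [292.4 177.6] 164 med [ 0.545 -0.251  0.252] rect [ 571. -267.] [ 74. 107.] 0.8
white [240.8 135. ] 301 med [ 0.717 -0.08   0.165] rect [ 562. -114.] [494.  81.] 12.0
white [301.6 139.1] 964 med [ 0.693 -0.274  0.169] rect [ 558. -299.] [313. 514.] 86.2
white [358.5 126.5] 15 med [ 0.676 -0.442  0.369] rect [ 737. -493.] [ 10. 176.] 48.1
white [350.5 162. ] 230 med [ 0.649 -0.501  0.015] rect [ 507. -317.] [ 80. 540.] 37.4
white [401.4 156.7] 96 med [ 0.665 -0.695  0.028] rect [ 666. -695.] [25. 67.] 17.7
white [239.  171.3] 324 med [ 0.605 -0.074  0.2  ] rect [499. -79.] [381.  76.] 3.
[... 410 characters left out ...]
] [54. 35.] 61.3
white [234.1 198.5] 26 med [ 0.507 -0.048  0.034] rect [513. -50.] [12. 34.] 89.0
white [315.2 237.2] 122 med [ 0.391 -0.489 -0.86 ] rect [ 392. -472.] [176.  25.] 89.4
white [394.4 237.3] 141 med [ 0.385 -0.963 -0.861] rect [ 386. -953.] [198.  24.] 89.7
white [241.6 237.5] 215 med [ 0.393 -0.047 -0.861] rect [394. -44.] [318.  19.] 89.4
white [349.8 238.7] 48 med [ 0.378 -0.703 -0.859] rect [ 380. -676.] [193.   7.] 89.6
beige [369.9 140.9] 164 med [ 0.732 -0.58   0.017] rect [ 529. -373.] [ 66. 657.] 44.4
beige [407.4 182.5] 31 med [ 0.562 -0.71   0.029] rect [ 564. -707.] [28. 20.] 2.8
beige [359.5 221.5] 203 med [ 0.419 -0.523  0.017] rect [ 355. -346.] [ 69. 443.] 19.9
```

View pics/ctop.png

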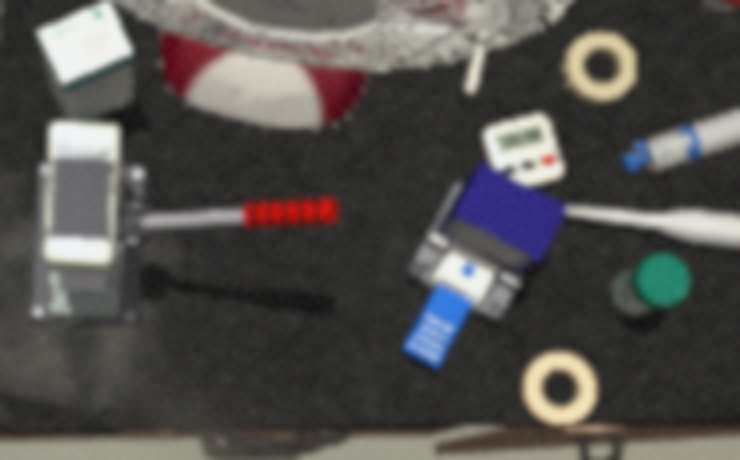

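View pics/cside.png

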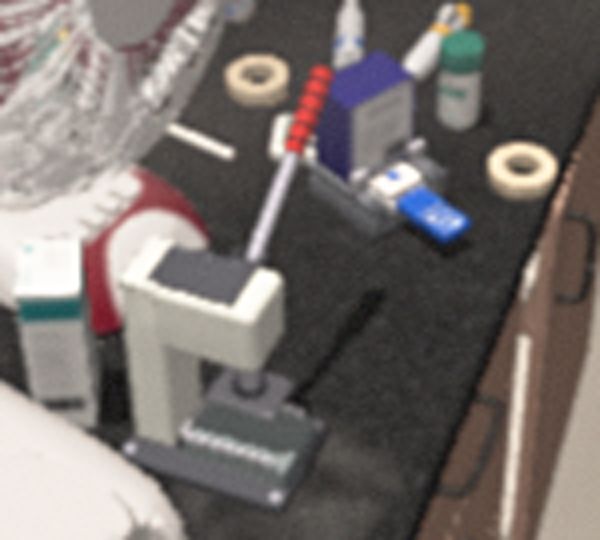

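The top crop shows the tongue running from crop pixel (424,358) to the white body at (465,275). The carton's top is at (510,215) and the lever grip runs from (248,214) to (338,210). The side crop confirms that the bed is empty, the ram is up, and the stops and tongue are clear. Next I'll work out the exact poses.

```bash
python3 - <<'E'
from h import *
D=np.load("top0.npz");p,d=D["p"],D["d"];P=cloud("top",d)
H,S,V=cv2.split(cv2.cvtColor(p,cv2.COLOR_RGB2HSV)); vv,uu=np.mgrid[0:384,0:512]
def box(c):return (uu>=c[0])&(uu<c[1])&(vv>=c[2])&(vv<c[3])
def rect(name,m,z,n="top"):
    k,l,s,_=cv2.connectedComponentsWithStats(m.astype(np.uint8)); i=1+s[1:,4].argmax(); m=l==i
    Q=np.array([onz(n,u,v,z)[:2]*1000 for v,u in np.argwhere(m)],np.float32); r=cv2.minAreaRect(Q)
    print(name,m.sum(),"mean",Q.mean(0).round(1),"rect",np.round(r[0],1),np.round(r[1],1),round(r[2],1))
B=(H>100)&(H<130)&(S>120)&(V>60)
rect("tongue",B&box((315,342,195,220)),.032)
rect("cartontop",B&(V>90)&(P[...,2]>.12)&box((325,365,160,195)),.138)
rect("cartontopV",B&(P[...,2]>.13)&box((325,365,160,195)),.138)
rect("head",(P[...,2]>.19)&(P[...,2]<.21)&box((225,256,148,198)),.2)
rect("grip",((H<8)|(H>172))&(S>140)&box((275,310,165,190)),.248)
m=box((255,312,165,190))&(P[...,2]>.15)&(P[...,2]<.3);Q=P[m]
print("lever fit",np.polyfit(Q[:,1],Q[:,0],1),Q.min(0),Q.max(0))
rect("tape",(H>10)&(H<30)&(S>40)&(V>150)&box((345,375,205,238)),.018)
rect("canister",(H>60)&(H<95)&(S>80)&box((375,400,180,208)),.098)
# base rim: heights near press
m=box((222,262,150,210));Q=P[m&(P[...,2]>.005)&(P[...,2]<.06)];print("base",np.percentile(Q,[2,50,98],0).round(3))
Q=P[(P[...,0]>.5)&(P[...,2]>.1)&(P[...,1]<-.15)&(P[...,1]>-.42)]
for x in(.5,.55,.6,.65,.7):
    q=Q[(Q[:,0]>x)&(Q[:,0]<x+.05)];print("fan",x,len(q),q.max(0).round(2) if len(q) else "")
D=np.load("side0.npz");H,S,V=cv2.split(cv2.cvtColor(D["p"],cv2.COLOR_RGB2HSV))
rect("tongueS",(H>100)&(H<125)&(S>140)&(V>120)&box((283,305,175,192)),.032,"side")
E
```

```text
tongue 158 mean [ 478. -407.] rect [ 474.8 -405. ] [42.7 74.2] 59.0
cartontop 346 mean [ 565.2 -455. ] rect [ 565.6 -454.7] [84.6 55.2] 61.2
cartontopV 340 mean [ 564.7 -455.7] rect [ 564.7 -456. ] [84.4 55.2] 61.7
head 618 mean [572.5 -78.8] rect [572.8 -78.9] [ 59.5 122.3] 86.6
grip 164 mean [ 546.8 -249.9] rect [ 546.6 -250.1] [22.6 76.4] 3.5
lever fit [0.05760735 0.55794642] [ 0.53395587 -0.28559646  0.1570833 ] [ 0.56564746 -0.12795252  0.27639143]
tape 203 mean [ 418.  -521.8] rect [ 418.1 -521.8] [65.1 64.3] 89.3
canister 174 mean [ 508.3 -598.2] rect [ 508.  -598.9] [50.2 50.2] 42.6
base [[ 0.483 -0.137  0.005]
 [ 0.526 -0.086  0.013]
 [ 0.696 -0.016  0.044]]
fan 0.5 167 [ 0.55 -0.15  0.28]
fan 0.55 80 [ 0.59 -0.15  0.27]
fan 0.6 0 
fan 0.65 2135 [ 0.7  -0.15  0.53]
fan 0.7 2348 [ 0.75 -0.15  0.58]
tongueS 66 mean [ 485.2 -404.8] rect [ 477.6 -404.2] [40.4 72.3] 60.8
```

Call:
servo_tool(steps=[{"tx":0.5,"ty":-1.6,"claw":6.5},{"tx":0.9,"ty":-3.2,"yaw":-0.4},{"tx":0.9,"ty":-3.2,"yaw":-0.4},{"tx":0.9,"ty":-3.2,"yaw":-0.4},{"tx":0.9,"ty":-3.2,"yaw":-0.4},{"tx":0.9,"ty":-3.2,"yaw":-0.4},{"tx":0.9,"ty":-3.2,"yaw":-0.4},{"tx":0.9,"ty":-3.2,"yaw":-0.4},{"tx":0.9,"ty":-3.2,"yaw":-0.4},{"tx":0.9,"ty":-3.2,"yaw":-0.4},{"tx":0.9,"ty":-3.2,"yaw":-0.4},{"tx":0.9,"ty":-3.2,"yaw":-0.4},{"tx":0.9,"ty":-3.2,"yaw":-0.4},{"tx":0.9,"ty":-3.2,"yaw":-0.4},{"tx":0.9,"ty":-3.2,"yaw":-0.4},{"tx":0.9,"ty":-3.2,"yaw":-0.4},{"tx":0.9,"ty":-3.2,"yaw":-0.4},{"tx":0.9,"ty":-3.2,"yaw":-0.4},{"tx":0.9,"ty":-3.2,"yaw":-0.4},{"tx":0.9,"ty":-3.2,"yaw":-0.4}])

```text
invalid input at $.steps[0]: expected keys tx, ty, tz, yaw, claw
```

Call:
servo_tool(steps=[{"tx":0.5,"ty":-1.6,"tz":0,"yaw":0,"claw":6.5},{"tx":0.9,"ty":-3.2,"tz":0,"yaw":-0.4,"claw":6.5},{"tx":0.9,"ty":-3.2,"tz":0,"yaw":-0.4,"claw":6.5},{"tx":0.9,"ty":-3.2,"tz":0,"yaw":-0.4,"claw":6.5},{"tx":0.9,"ty":-3.2,"tz":0,"yaw":-0.4,"claw":6.5},{"tx":0.9,"ty":-3.2,"tz":0,"yaw":-0.4,"claw":6.5},{"tx":0.9,"ty":-3.2,"tz":0,"yaw":-0.4,"claw":6.5},{"tx":0.9,"ty":-3.2,"tz":0,"yaw":-0.4,"claw":6.5},{"tx":0.9,"ty":-3.2,"tz":0,"yaw":-0.4,"claw":6.5},{"tx":0.9,"ty":-3.2,"tz":0,"yaw":-0.4,"claw":6.5},{"tx":0.9,"ty":-3.2,"tz":0,"yaw":-0.4,"claw":6.5},{"tx":0.9,"ty":-3.2,"tz":0,"yaw":-0.4,"claw":6.5},{"tx":0.9,"ty":-3.2,"tz":0,"yaw":-0.4,"claw":6.5},{"tx":0.9,"ty":-3.2,"tz":0,"yaw":-0.4,"claw":6.5},{"tx":0.9,"ty":-3.2,"tz":0,"yaw":-0.4,"claw":6.5},{"tx":0.9,"ty":-3.2,"tz":0,"yaw":-0.4,"claw":6.5},{"tx":0.9,"ty":-3.2,"tz":0,"yaw":-0.4,"claw":6.5},{"tx":0.9,"ty":-3.2,"tz":0,"yaw":-0.4,"claw":6.5},{"tx":0.9,"ty":-3.2,"tz":0,"yaw":-0.4,"claw":6.5},{"tx":0.9,"ty":-3.2,"tz":0,"yaw":-0.4,"claw":6.5}])

```text
time_s: 2.1
position: [0.3711, -0.1112, 0.2502]
tool_rot: [[-0.879, 0.476, -0.0], [0.476, 0.879, 0.0], [0.0, 0.0, -1.0]]
ft_force: [0.7, 0.2, -0.2]
grip_width: 0.0652
gripper_force: 0.0
```

Call:
servo_tool(steps=[{"tx":1,"ty":-3.2,"tz":0,"yaw":-0.1,"claw":6.5},{"tx":1,"ty":-3.2,"tz":0,"yaw":-0.1,"claw":6.5},{"tx":1,"ty":-3.2,"tz":0,"yaw":-0.1,"claw":6.5},{"tx":1,"ty":-3.2,"tz":0,"yaw":-0.1,"claw":6.5},{"tx":1,"ty":-3.2,"tz":0,"yaw":-0.1,"claw":6.5},{"tx":1,"ty":-3.2,"tz":0,"yaw":-0.1,"claw":6.5},{"tx":1,"ty":-3.2,"tz":-1,"yaw":-0.1,"claw":6.5},{"tx":1,"ty":-3.2,"tz":-2,"yaw":-0.1,"claw":6.5},{"tx":0.6,"ty":-2,"tz":-3,"yaw":0,"claw":6.5},{"tx":0.5,"ty":-1,"tz":-3,"yaw":0,"claw":6.5},{"tx":0,"ty":0,"tz":-3,"yaw":0,"claw":6.5},{"tx":0,"ty":0,"tz":-3,"yaw":0,"claw":6.5},{"tx":0,"ty":0,"tz":-2,"yaw":0,"claw":6.5},{"tx":0,"ty":0,"tz":0,"yaw":0,"claw":6.5}])

```text
time_s: 3.5
position: [0.4612, -0.3947, 0.0773]
tool_rot: [[-0.873, 0.488, -0.004], [0.488, 0.873, 0.005], [0.006, 0.002, -1.0]]
ft_force: [0.3, 0.0, 0.3]
grip_width: 0.065
gripper_force: 0.0
```

```bash
python3 - <<'E'
from h import *
o=env.observe();print(o["position"])
for n in("side","top"):
    p,d=env.get_image(n)
    u,v=proj(n,[.475,-.41,.05]);u,v=int(u),int(v)
    a=p[v-38:v+38,u-48:u+48];cv2.imwrite(f"pics/{n}1.png",cv2.resize(a,None,fx=4,fy=4,interpolation=cv2.INTER_CUBIC)[:,:,::-1])
a=cv2.imread("pics/side1.png");b=cv2.imread("pics/top1.png");cv2.imwrite("pics/c1.png",np.hstack([a,b]))
E
```

```text
[ 0.46117202 -0.39466545  0.07730722]
```

View pics/c1.png

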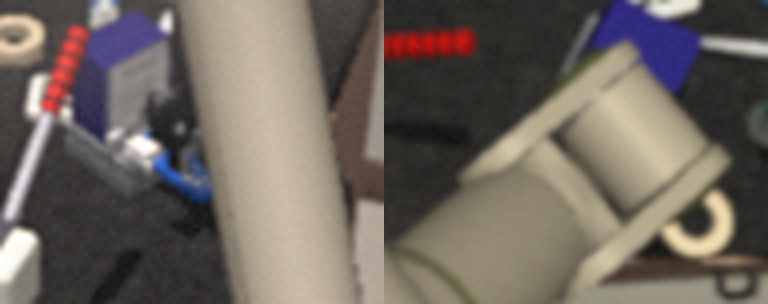

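The side view (left half) shows the fingers straddling the blue tongue near (185,175). The top view is blocked by the wrist. The poses agree with my measurements, so I'll descend and grip.

Call:
servo_tool(steps=[{"tx":0.1,"ty":-0.2,"tz":-1.5,"yaw":0,"claw":6.5},{"tx":0,"ty":0,"tz":-1.5,"yaw":0,"claw":6.5},{"tx":0,"ty":0,"tz":-1,"yaw":0,"claw":6.5},{"tx":0,"ty":0,"tz":-1,"yaw":0,"claw":6.5},{"tx":0,"ty":0,"tz":0,"yaw":0,"claw":6.5},{"tx":0,"ty":0,"tz":0,"yaw":0,"claw":3},{"tx":0,"ty":0,"tz":0,"yaw":0,"claw":3},{"tx":0,"ty":0,"tz":0,"yaw":0,"claw":3},{"tx":0,"ty":0,"tz":0,"yaw":0,"claw":3},{"tx":0,"ty":0,"tz":0,"yaw":0,"claw":3},{"tx":0,"ty":0,"tz":0,"yaw":0,"claw":3},{"tx":0,"ty":0,"tz":0,"yaw":0,"claw":3}], newtons=50)

```text
time_s: 4.8
position: [0.4634, -0.3981, 0.0308]
tool_rot: [[-0.873, 0.488, 0.001], [0.488, 0.873, -0.001], [-0.001, -0.0, -1.0]]
ft_force: [-0.2, 0.0, 6.3]
grip_width: 0.035
gripper_force: 51.4
```

Call:
servo_tool(steps=[{"tx":0,"ty":0,"tz":0.1,"yaw":0,"claw":3},{"tx":-0.09,"ty":0.05,"tz":0,"yaw":0,"claw":3},{"tx":-0.17,"ty":0.1,"tz":0,"yaw":0,"claw":3},{"tx":-0.26,"ty":0.15,"tz":0,"yaw":0,"claw":3},{"tx":-0.26,"ty":0.15,"tz":0,"yaw":0,"claw":3},{"tx":-0.26,"ty":0.15,"tz":0,"yaw":0,"claw":3},{"tx":-0.26,"ty":0.15,"tz":0,"yaw":0,"claw":3},{"tx":-0.26,"ty":0.15,"tz":0,"yaw":0,"claw":3}])

```text
time_s: 5.6
position: [0.4473, -0.3887, 0.0313]
tool_rot: [[-0.873, 0.488, -0.0], [0.488, 0.873, 0.0], [0.0, 0.0, -1.0]]
ft_force: [2.2, -0.9, -1.2]
grip_width: 0.0347
gripper_force: 50.8
```

Call:
servo_tool(steps=[{"tx":-0.35,"ty":0.195,"tz":0,"yaw":0,"claw":3},{"tx":-0.35,"ty":0.195,"tz":0,"yaw":0,"claw":3},{"tx":-0.35,"ty":0.195,"tz":0,"yaw":0,"claw":3},{"tx":-0.35,"ty":0.195,"tz":0,"yaw":0,"claw":3},{"tx":-0.35,"ty":0.195,"tz":0,"yaw":0,"claw":3},{"tx":-0.35,"ty":0.195,"tz":0,"yaw":0,"claw":3},{"tx":-0.35,"ty":0.195,"tz":0,"yaw":0,"claw":3},{"tx":-0.35,"ty":0.195,"tz":0,"yaw":0,"claw":3},{"tx":-0.35,"ty":0.195,"tz":0,"yaw":0,"claw":3},{"tx":-0.35,"ty":0.195,"tz":0,"yaw":0,"claw":3},{"tx":-0.35,"ty":0.195,"tz":0,"yaw":0,"claw":3},{"tx":-0.35,"ty":0.195,"tz":0,"yaw":0,"claw":3},{"tx":-0.35,"ty":0.195,"tz":0,"yaw":0,"claw":3},{"tx":-0.35,"ty":0.195,"tz":0,"yaw":0,"claw":3},{"tx":-0.35,"ty":0.195,"tz":0,"yaw":0,"claw":3},{"tx":-0.35,"ty":0.195,"tz":0,"yaw":0,"claw":3},{"tx":-0.35,"ty":0.195,"tz":0,"yaw":0,"claw":3},{"tx":-0.35,"ty":0.195,"tz":0,"yaw":0,"claw":3},{"tx":-0.35,"ty":0.195,"tz":0,"yaw":0,"claw":3},{"tx":0,"ty":0,"tz":0,"yaw":0,"claw":3}])

```text
time_s: 7.6
position: [0.3806, -0.3514, 0.0313]
tool_rot: [[-0.873, 0.488, -0.0], [0.488, 0.873, 0.001], [0.001, 0.0, -1.0]]
ft_force: [-0.4, 0.1, -0.9]
grip_width: 0.0346
gripper_force: 50.7
```

Call:
servo_tool(steps=[{"tx":-0.3,"ty":0.2,"tz":0.5,"yaw":0,"claw":3},{"tx":-0.2,"ty":0.1,"tz":1.5,"yaw":0,"claw":3},{"tx":0,"ty":0,"tz":2,"yaw":0,"claw":3},{"tx":0,"ty":0,"tz":2,"yaw":0,"claw":3},{"tx":0,"ty":0.5,"tz":1.5,"yaw":0,"claw":3},{"tx":-0.3,"ty":1.5,"tz":0.5,"yaw":1.8,"claw":3},{"tx":-0.3,"ty":2,"tz":0,"yaw":2,"claw":3},{"tx":-0.4,"ty":2.2,"tz":0,"yaw":2,"claw":3},{"tx":-0.4,"ty":2.2,"tz":0,"yaw":2,"claw":3},{"tx":-0.4,"ty":2.2,"tz":0,"yaw":2,"claw":3},{"tx":-0.4,"ty":2.2,"tz":0,"yaw":2,"claw":3},{"tx":-0.4,"ty":2.2,"tz":0,"yaw":2,"claw":3},{"tx":-0.4,"ty":2.2,"tz":0,"yaw":2,"claw":3},{"tx":-0.4,"ty":2.2,"tz":0,"yaw":2,"claw":3},{"tx":-0.4,"ty":2.2,"tz":0,"yaw":2,"claw":3},{"tx":-0.3,"ty":2.2,"tz":0,"yaw":2,"claw":3},{"tx":0,"ty":2,"tz":0,"yaw":2,"claw":3},{"tx":0,"ty":1.0,"tz":0,"yaw":2,"claw":3},{"tx":0,"ty":0,"tz":0,"yaw":0,"claw":3}])

```text
time_s: 9.5
position: [0.3345, -0.0796, 0.1112]
tool_rot: [[-0.998, 0.056, -0.001], [0.056, 0.998, 0.0], [0.001, 0.0, -1.0]]
ft_force: [0.0, -0.0, -1.0]
grip_width: 0.0344
gripper_force: 50.7
```

```bash
python3 - <<'E'
from h import *
o=env.observe();print(o["position"],np.round(o["tool_rot"],3).tolist(),o["ft_force"])
im=[]
for n,c in(("side",[.42,-.1,.1]),("top",[.46,-.25,.1])):
    p,d=env.get_image(n);np.savez(n+"2.npz",p=p,d=d)
    u,v=map(int,proj(n,c)); w=60 if n=="side" else 90
    a=p[max(v-60,0):v+60,max(u-w,0):u+w];im.append(cv2.resize(a,None,fx=400/a.shape[1],fy=400/a.shape[1],interpolation=cv2.INTER_CUBIC)); print(n,u-w,v-60,a.shape)
h=max(i.shape[0] for i in im);im=[cv2.copyMakeBorder(i,0,h-i.shape[0],0,0,cv2.BORDER_CONSTANT) for i in im]
cv2.imwrite("pics/c2.png",np.hstack(im)[:,:,::-1])
E
```

```text
[ 0.3344977  -0.07955001  0.11121617] [[-0.998, 0.056, -0.001], [0.056, 0.998, 0.0], [0.001, 0.0, -1.0]] [ 0.0012317  -0.01157245 -0.97978218]
side 222 167 (120, 120, 3)
top 199 149 (120, 180, 3)
```

View pics/c2.png

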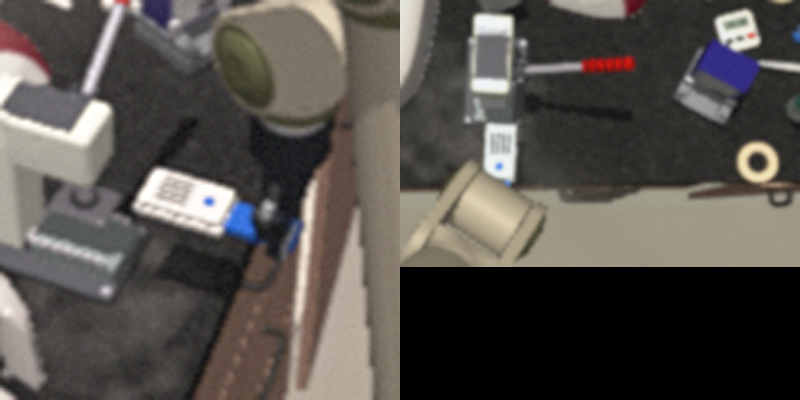

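The cassette is held level by its tongue with its cover open, at about (185,198) in the side half and (500,152) in the top half. The carton is still standing on the stand. I'll measure the cover's pose in the hand and check the carton.

```bash
python3 - <<'E'
from h import *
for n in("top","side"):
    D=np.load(n+"2.npz");p,d=D["p"],D["d"];H,S,V=cv2.split(cv2.cvtColor(p,cv2.COLOR_RGB2HSV));P=cloud(n,d)
    m=((P[...,2]>.105)&(P[...,2]<.135)&(P[...,0]>.36)&(P[...,0]<.50)&(P[...,1]>-.13)&(P[...,1]<-.03)&(S<60)&(V>110))
    m=cv2.morphologyEx(m.astype(np.uint8),cv2.MORPH_CLOSE,np.ones((3,3)))
    k,l,s,_=cv2.connectedComponentsWithStats(m);i=1+s[1:,4].argmax();
    Q=np.array([onz(n,u,v,.120)[:2]*1000 for v,u in np.argwhere(l==i)],np.float32);r=cv2.minAreaRect(Q)
    print(n,s[i],"zmed",np.median(P[l==i][:,2]),Q.mean(0),r)
    if n=="top":
        B=(H>100)&(H<130)&(S>120)&(V>60)&(P[...,2]>.12)&(P[...,1]<-.38)&(P[...,1]>-.52)&(P[...,0]>.48)&(P[...,0]<.65)
        Q=np.array([onz(n,u,v,.136)[:2]*1000 for v,u in np.argwhere(B)],np.float32);print("carton",cv2.minAreaRect(Q))
E
```

```text
top [237 205  15  26 337] zmed 0.11889096356550377 [432.78384 -89.23571] ((429.9171447753906, -87.89720153808594), (49.32837677001953, 88.27220916748047), 89.31047058105469)
carton ((562.673095703125, -453.945068359375), (85.38594055175781, 55.09209060668945), 58.839927673339844)
side [263 217  30  20 369] zmed 0.11907435589634674 [430.45847 -78.75122] ((430.21063232421875, -78.92314147949219), (61.492305755615234, 89.79035186767578), 87.01288604736328)
```

Call:
servo_tool(steps=[{"tx":0,"ty":0.4,"tz":-1.5,"yaw":0,"claw":3},{"tx":0,"ty":0.5,"tz":-1.5,"yaw":0,"claw":3},{"tx":0.1,"ty":0.5,"tz":-1.5,"yaw":0,"claw":3},{"tx":0.5,"ty":0,"tz":-0.5,"yaw":-0.2,"claw":3},{"tx":1,"ty":0,"tz":0,"yaw":0,"claw":3},{"tx":1,"ty":0,"tz":0,"yaw":0,"claw":3},{"tx":1,"ty":0,"tz":0,"yaw":0,"claw":3},{"tx":0.5,"ty":0,"tz":0,"yaw":0,"claw":3},{"tx":0,"ty":0,"tz":0,"yaw":0,"claw":3}])

```text
time_s: 10.5
position: [0.3769, -0.0669, 0.0615]
tool_rot: [[-0.998, 0.062, 0.001], [0.062, 0.998, -0.001], [-0.001, -0.0, -1.0]]
ft_force: [0.6, 1.1, -1.4]
grip_width: 0.0351
gripper_force: 50.7
```

```bash
python3 - <<'E'
from h import *
o=env.observe();print(o["position"],np.round(o["tool_rot"],3).tolist(),o["ft_force"])
im=[]
for n in("side","top"):
    p,d=env.get_image(n);np.savez(n+"3.npz",p=p,d=d)
    u,v=map(int,proj(n,[.48,-.08,.04])); 
    a=p[v-32:v+32,u-32:u+32];im.append(cv2.resize(a,(400,400),interpolation=cv2.INTER_CUBIC)); print(n,u-32,v-32)
cv2.imwrite("pics/c3.png",np.hstack(im)[:,:,::-1])
E
```

```text
[ 0.37693943 -0.06691918  0.06154324] [[-0.998, 0.062, 0.001], [0.062, 0.998, -0.001], [-0.001, -0.0, -1.0]] [ 0.6258009   1.14947383 -1.37360118]
side 231 207
top 210 173
```

View pics/c3.png

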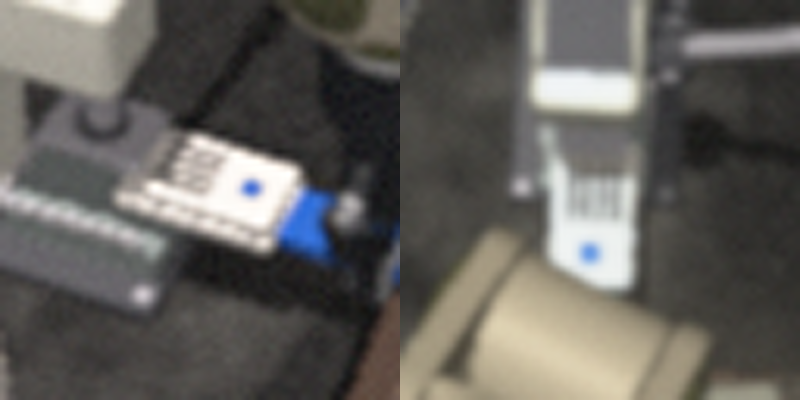

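The cassette nose is entering under the ram, with the cover at columns 550–636 in the top half and the base screws at (520,188) and (668,190). It sits about 1.5 mm too far towards -y. I'll correct that as I push it in.

Call:
servo_tool(steps=[{"tx":0.4,"ty":0.1,"tz":0,"yaw":0,"claw":3},{"tx":0.7,"ty":0,"tz":0,"yaw":0,"claw":3},{"tx":0.8,"ty":-0.05,"tz":0,"yaw":0,"claw":3},{"tx":0.8,"ty":-0.05,"tz":0,"yaw":0,"claw":3},{"tx":0.8,"ty":-0.05,"tz":0,"yaw":0,"claw":3},{"tx":0.8,"ty":-0.05,"tz":0,"yaw":0,"claw":3},{"tx":0.8,"ty":-0.05,"tz":0,"yaw":0,"claw":3},{"tx":0.6,"ty":-0.05,"tz":0,"yaw":0,"claw":3},{"tx":0,"ty":0,"tz":0,"yaw":0,"claw":3},{"tx":0,"ty":0,"tz":-0.4,"yaw":0,"claw":3},{"tx":0,"ty":0,"tz":-0.4,"yaw":0,"claw":3},{"tx":0,"ty":0,"tz":-0.4,"yaw":0,"claw":3},{"tx":0,"ty":0,"tz":-0.3,"yaw":0,"claw":3},{"tx":0,"ty":0,"tz":0,"yaw":0,"claw":3}])

```text
time_s: 12.0
position: [0.4328, -0.0687, 0.0459]
tool_rot: [[-0.998, 0.063, -0.001], [0.063, 0.998, 0.0], [0.001, 0.0, -1.0]]
ft_force: [0.4, -0.5, -0.9]
grip_width: 0.0346
gripper_force: 50.7
```

Call:
servo_tool(steps=[{"tx":0,"ty":0,"tz":-0.15,"yaw":0,"claw":3},{"tx":0,"ty":0,"tz":-0.1,"yaw":0,"claw":3},{"tx":0.2,"ty":0,"tz":0,"yaw":0,"claw":3},{"tx":0.2,"ty":0,"tz":0,"yaw":0,"claw":3},{"tx":0.2,"ty":0,"tz":0,"yaw":0,"claw":3},{"tx":0,"ty":0,"tz":0,"yaw":0,"claw":3}])

```text
time_s: 12.6
position: [0.4395, -0.0688, 0.0439]
tool_rot: [[-0.998, 0.062, 0.0], [0.062, 0.998, -0.0], [-0.0, -0.0, -1.0]]
ft_force: [-0.5, 0.4, -0.9]
grip_width: 0.0348
gripper_force: 50.7
```

Call:
servo_tool(steps=[{"tx":0,"ty":0,"tz":-0.1,"yaw":0,"claw":3},{"tx":0,"ty":0,"tz":0,"yaw":0,"claw":3},{"tx":0.1,"ty":0,"tz":0,"yaw":0,"claw":3},{"tx":0.1,"ty":0,"tz":0,"yaw":0,"claw":3},{"tx":0.1,"ty":0,"tz":0,"yaw":0,"claw":3},{"tx":0,"ty":0,"tz":0,"yaw":0,"claw":3}])

```text
time_s: 13.2
position: [0.4413, -0.0687, 0.0428]
tool_rot: [[-0.998, 0.062, -0.002], [0.062, 0.998, 0.0], [0.002, 0.0, -1.0]]
ft_force: [-5.3, -2.1, 5.1]
grip_width: 0.0349
gripper_force: 51.4
```

Call:
servo_tool(steps=[{"tx":-0.2,"ty":0,"tz":0.05,"yaw":0,"claw":3},{"tx":-0.2,"ty":0,"tz":0,"yaw":0,"claw":3},{"tx":0,"ty":0,"tz":0,"yaw":0,"claw":3}])

```text
time_s: 13.5
position: [0.4378, -0.0687, 0.0432]
tool_rot: [[-0.998, 0.063, -0.0], [0.063, 0.998, 0.0], [0.0, 0.0, -1.0]]
ft_force: [-0.4, 0.1, -0.5]
grip_width: 0.0352
gripper_force: 50.8
```

```bash
python3 - <<'E'
from h import *
im=[]
for n in("side","top"):
    p,d=env.get_image(n);np.savez(n+"4.npz",p=p,d=d)
    u,v=map(int,proj(n,[.50,-.08,.04])); 
    a=p[v-32:v+32,u-32:u+32];im.append(cv2.resize(a,(400,400),interpolation=cv2.INTER_CUBIC)); print(n,u-32,v-32)
cv2.imwrite("pics/c4.png",np.hstack(im)[:,:,::-1])
E
```

```text
side 226 205
top 210 168
```

View pics/c4.png

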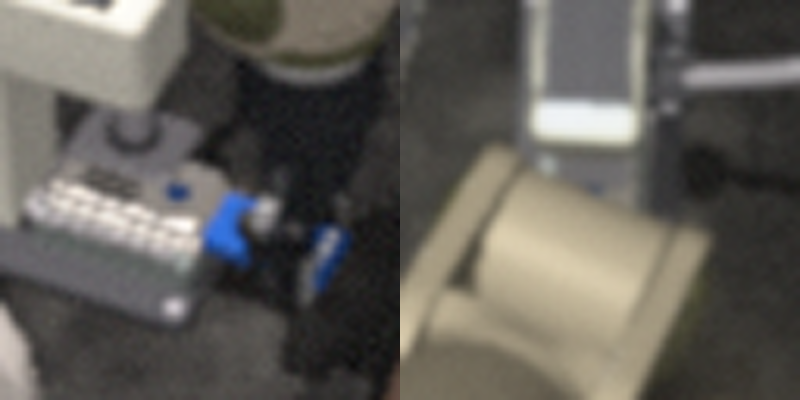

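The cassette is seated between the lips, with its white cover at about (120,210) in the side half and the tongue overhanging the front. Now I'll release it, rise, and move over the lever.

Call:
servo_tool(steps=[{"tx":0,"ty":0,"tz":0,"yaw":0,"claw":4.2},{"tx":0,"ty":0,"tz":0,"yaw":0,"claw":5},{"tx":0,"ty":0,"tz":0,"yaw":0,"claw":6},{"tx":0,"ty":0,"tz":0,"yaw":0,"claw":6},{"tx":0,"ty":0,"tz":0,"yaw":0,"claw":6},{"tx":0,"ty":0,"tz":0.5,"yaw":0,"claw":6},{"tx":0,"ty":0,"tz":1.2,"yaw":0,"claw":6},{"tx":-0.5,"ty":0,"tz":3,"yaw":0,"claw":6},{"tx":-0.5,"ty":0,"tz":4,"yaw":0,"claw":6},{"tx":0,"ty":-0.5,"tz":4,"yaw":-3,"claw":6},{"tx":0,"ty":-1,"tz":4,"yaw":-6,"claw":6},{"tx":0,"ty":-1,"tz":4,"yaw":-7,"claw":6},{"tx":0,"ty":-1,"tz":4,"yaw":-7,"claw":6},{"tx":0.5,"ty":-1.5,"tz":3,"yaw":-7,"claw":6},{"tx":1,"ty":-2,"tz":2,"yaw":-7,"claw":6},{"tx":1.5,"ty":-2,"tz":0,"yaw":-7,"claw":6},{"tx":1.5,"ty":-2,"tz":0,"yaw":-7,"claw":6},{"tx":1.5,"ty":-2,"tz":0,"yaw":-7,"claw":6},{"tx":1.5,"ty":-2,"tz":0,"yaw":-7,"claw":6},{"tx":1.5,"ty":-1,"tz":0,"yaw":-7,"claw":6}])

```text
time_s: 15.6
position: [0.5183, -0.2301, 0.3403]
tool_rot: [[-0.243, 0.97, -0.0], [0.97, 0.243, 0.0], [0.0, -0.0, -1.0]]
ft_force: [0.1, -0.4, 0.1]
grip_width: 0.0598
gripper_force: 0.0
```

Call:
servo_tool(steps=[{"tx":1,"ty":-1,"tz":0,"yaw":-6,"claw":6},{"tx":1,"ty":-1,"tz":0,"yaw":-6,"claw":6},{"tx":0.7,"ty":0,"tz":0,"yaw":-5.5,"claw":6},{"tx":0,"ty":0,"tz":0,"yaw":0,"claw":6},{"tx":0,"ty":0,"tz":0,"yaw":0,"claw":6}])

```text
time_s: 16.1
position: [0.5448, -0.2485, 0.3404]
tool_rot: [[0.051, 0.999, -0.0], [0.999, -0.051, 0.0], [0.0, -0.0, -1.0]]
ft_force: [-0.4, 0.6, -1.1]
grip_width: 0.0601
gripper_force: 0.0
```

```bash
python3 - <<'E'
from h import *
im=[]
for n in("side","top"):
    p,d=env.get_image(n);np.savez(n+"5.npz",p=p,d=d)
    u,v=map(int,proj(n,[.50,-.17,.2])); 
    a=p[v-50:v+50,u-50:u+50];im.append(cv2.resize(a,(400,400),interpolation=cv2.INTER_CUBIC)); print(n,u-50,v-50,proj(n,[.546,-.25,.32]))
cv2.imwrite("pics/c5.png",np.hstack(im)[:,:,::-1])
E
```

```text
side 217 135 (np.float64(261.96137648689694), np.float64(140.16258713913209))
top 217 144 (np.float64(294.65670356246835), np.float64(173.5282128916689))
```

View pics/c5.png

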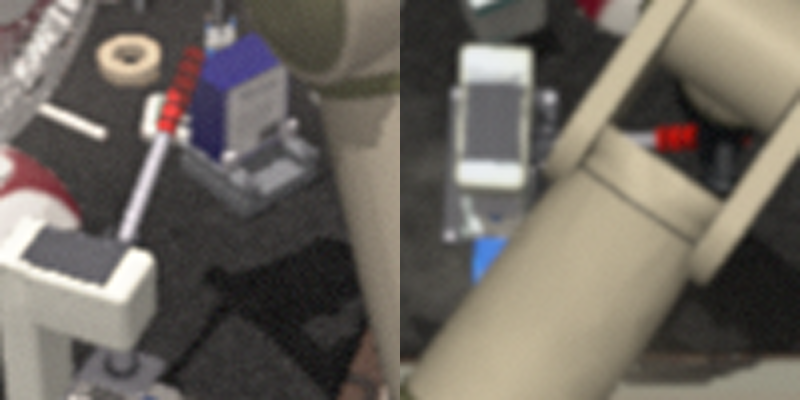

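The lever and grip are clear under the gripper, the carton is upright, and the tongue sticks out at (490,258) in the top half. I'll descend and grip the lever.

Call:
servo_tool(steps=[{"tx":0.1,"ty":-0.1,"tz":-1.5,"yaw":0.3,"claw":6},{"tx":0,"ty":0,"tz":-2,"yaw":0,"claw":6},{"tx":0,"ty":0,"tz":-2,"yaw":0,"claw":6},{"tx":0,"ty":0,"tz":-2,"yaw":0,"claw":6},{"tx":0,"ty":0,"tz":-1.2,"yaw":0,"claw":6},{"tx":0,"ty":0,"tz":-0.5,"yaw":0,"claw":6},{"tx":0,"ty":0,"tz":0,"yaw":0,"claw":4},{"tx":0,"ty":0,"tz":0,"yaw":0,"claw":3},{"tx":0,"ty":0,"tz":0,"yaw":0,"claw":2.4},{"tx":0,"ty":0,"tz":0,"yaw":0,"claw":1.5},{"tx":0,"ty":0,"tz":0,"yaw":0,"claw":1.5},{"tx":0,"ty":0,"tz":0,"yaw":0,"claw":1.5},{"tx":0,"ty":0,"tz":0,"yaw":0,"claw":1.5}], newtons=50)

```text
time_s: 17.5
position: [0.5482, -0.25, 0.2497]
tool_rot: [[0.048, 0.999, 0.007], [0.999, -0.048, -0.002], [-0.002, 0.007, -1.0]]
ft_force: [10.0, -0.7, 0.2]
grip_width: 0.0185
gripper_force: 49.0
```

Call:
servo_tool(steps=[{"tx":0.25,"ty":0,"tz":0,"yaw":0,"claw":1.5},{"tx":-0.03,"ty":-0.52,"tz":-0.91,"yaw":0,"claw":1.5},{"tx":-0.03,"ty":-0.45,"tz":-0.95,"yaw":0,"claw":1.5},{"tx":-0.02,"ty":-0.38,"tz":-0.98,"yaw":0,"claw":1.5},{"tx":-0.02,"ty":-0.32,"tz":-1.0,"yaw":0,"claw":1.5},{"tx":-0.01,"ty":-0.24,"tz":-1.02,"yaw":0,"claw":1.5},{"tx":-0.01,"ty":-0.17,"tz":-1.04,"yaw":0,"claw":1.5},{"tx":-0.01,"ty":-0.1,"tz":-1.04,"yaw":0,"claw":1.5},{"tx":0,"ty":-0.03,"tz":-1.05,"yaw":0,"claw":1.5}], newtons=60)

```text
time_s: 18.4
position: [0.5471, -0.2729, 0.17]
tool_rot: [[0.05, 0.999, 0.001], [0.999, -0.05, -0.002], [-0.002, 0.001, -1.0]]
ft_force: [-4.7, -1.9, 11.0]
grip_width: 0.0188
gripper_force: 59.9
```

Call:
servo_tool(steps=[{"tx":-0.1,"ty":0.05,"tz":-1.05,"yaw":0,"claw":1.5},{"tx":0,"ty":0.12,"tz":-1.04,"yaw":0,"claw":1.5},{"tx":0.01,"ty":0.19,"tz":-1.03,"yaw":0,"claw":1.5},{"tx":0.02,"ty":0.27,"tz":-1.02,"yaw":0,"claw":1.5},{"tx":0.02,"ty":0.33,"tz":-0.99,"yaw":0,"claw":1.5},{"tx":0.01,"ty":0.2,"tz":-0.5,"yaw":0,"claw":1.5},{"tx":0.01,"ty":0.2,"tz":-0.5,"yaw":0,"claw":1.5},{"tx":0.01,"ty":0.24,"tz":-0.47,"yaw":0,"claw":1.5},{"tx":0.01,"ty":0.24,"tz":-0.47,"yaw":0,"claw":1.5},{"tx":0,"ty":0,"tz":0,"yaw":0,"claw":1.5},{"tx":0,"ty":0,"tz":0,"yaw":0,"claw":1.5}])

```text
time_s: 19.5
position: [0.5481, -0.2557, 0.1002]
tool_rot: [[0.05, 0.999, 0.004], [0.999, -0.05, -0.005], [-0.005, 0.004, -1.0]]
ft_force: [-2.8, -6.6, 12.6]
grip_width: 0.0183
gripper_force: 70.0
```

Call:
servo_tool(steps=[{"tx":0,"ty":0.1,"tz":-0.2,"yaw":0,"claw":1.5},{"tx":0,"ty":0.05,"tz":-0.2,"yaw":0,"claw":1.5},{"tx":0,"ty":0.05,"tz":-0.2,"yaw":0,"claw":1.5},{"tx":0,"ty":0,"tz":0,"yaw":0,"claw":1.5},{"tx":0,"ty":0,"tz":0,"yaw":0,"claw":1.5}])

```text
time_s: 20.0
position: [0.5483, -0.2529, 0.0951]
tool_rot: [[0.05, 0.999, 0.005], [0.999, -0.05, -0.004], [-0.003, 0.005, -1.0]]
ft_force: [-4.1, -2.0, 18.2]
grip_width: 0.0186
gripper_force: 72.5
```

```bash
python3 - <<'E'
from h import *
im=[]
for n in("side","top"):
    p,d=env.get_image(n);np.savez(n+"6.npz",p=p,d=d)
    u,v=map(int,proj(n,[.52,-.14,.1])); 
    a=p[v-45:v+45,u-45:u+45];im.append(cv2.resize(a,(400,400),interpolation=cv2.INTER_CUBIC)); print(n,u-45,v-45)
    H,S,V=cv2.split(cv2.cvtColor(p,cv2.COLOR_RGB2HSV));P=cloud(n,d)
    m=((H<8)|(H>172))&(S>140)&(P[...,0]<.62)&(P[...,0]>.5)&(P[...,1]<-.18)&(P[...,1]>-.32)
    Q=P[m];print(len(Q));
    if len(Q)>5:
        Q=Q[Q[:,1].argsort()[::max(1,len(Q)//8)]];ax=[.02,-.045]
        for q in Q: print(q.round(3), "ang",round(float(np.arctan2(q[2]-.170,-(q[1]+.1227))),3))
cv2.imwrite("pics/c6.png",np.hstack(im)[:,:,::-1])
E
```

```text
side 213 167
22
[ 0.543 -0.255  0.114] ang -0.401
[ 0.548 -0.25   0.117] ang -0.397
[ 0.551 -0.248  0.118] ang -0.398
[ 0.541 -0.24   0.118] ang -0.421
[ 0.55  -0.235  0.123] ang -0.393
[ 0.538 -0.232  0.12 ] ang -0.428
[ 0.544 -0.229  0.126] ang -0.396
[ 0.54  -0.226  0.12 ] ang -0.452
[ 0.543 -0.225  0.12 ] ang -0.457
[ 0.546 -0.224  0.129] ang -0.385
[ 0.542 -0.222  0.118] ang -0.485
top 213 147
0
```

View pics/c6.png

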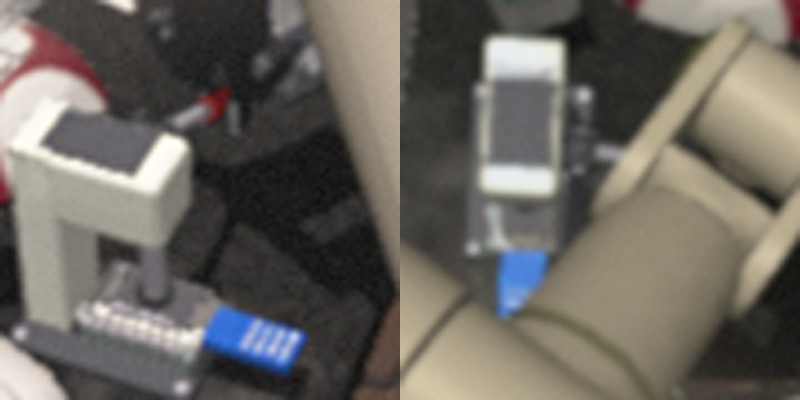

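The ram foot is down on the cassette at (155,290), and the lever angle reads about 1.02. I'll press a little more to confirm it's on the stop.

Call:
servo_tool(steps=[{"tx":0,"ty":0.1,"tz":-0.2,"yaw":0,"claw":1.5},{"tx":0,"ty":0.1,"tz":-0.2,"yaw":0,"claw":1.5},{"tx":0,"ty":0,"tz":-0.2,"yaw":0,"claw":1.5},{"tx":0,"ty":0,"tz":0,"yaw":0,"claw":1.5},{"tx":0,"ty":0,"tz":0,"yaw":0,"claw":1.5}], newtons=80)

```text
time_s: 20.6
position: [0.5485, -0.251, 0.0919]
tool_rot: [[0.05, 0.999, 0.007], [0.999, -0.049, -0.006], [-0.005, 0.007, -1.0]]
ft_force: [-10.9, 2.2, 40.4]
grip_width: 0.0181
gripper_force: 81.1
```

```bash
python3 - <<'E'
from h import *
n="side";p,d=env.get_image(n)
H,S,V=cv2.split(cv2.cvtColor(p,cv2.COLOR_RGB2HSV));P=cloud(n,d)
m=((H<8)|(H>172))&(S>140)&(P[...,0]<.62)&(P[...,0]>.5)&(P[...,1]<-.18)&(P[...,1]>-.32)
Q=P[m];Q=Q[Q[:,1].argsort()];print(Q[::2].round(3))
E
```

```text
[[ 0.542 -0.253  0.111]
 [ 0.544 -0.247  0.11 ]
 [ 0.546 -0.243  0.118]
 [ 0.543 -0.235  0.121]
 [ 0.544 -0.229  0.126]
 [ 0.547 -0.227  0.127]
 [ 0.543 -0.226  0.124]
 [ 0.55  -0.223  0.128]
 [ 0.546 -0.222  0.126]
 [ 0.54  -0.216  0.124]]
```

At 40 N the lever isn't moving any further, so it's on its stop. Now I'll ease it up at about 0.35 rad/s.

Call:
servo_tool(steps=[{"tx":0,"ty":-0.1,"tz":0.3,"yaw":0,"claw":1.5},{"tx":0,"ty":-0.1,"tz":0.3,"yaw":0,"claw":1.5},{"tx":0,"ty":-0.2,"tz":0.48,"yaw":0,"claw":1.5},{"tx":0,"ty":-0.2,"tz":0.48,"yaw":0,"claw":1.5},{"tx":0,"ty":-0.17,"tz":0.5,"yaw":0,"claw":1.5},{"tx":0,"ty":-0.17,"tz":0.5,"yaw":0,"claw":1.5},{"tx":0,"ty":-0.13,"tz":0.51,"yaw":0,"claw":1.5},{"tx":0,"ty":-0.13,"tz":0.51,"yaw":0,"claw":1.5},{"tx":0,"ty":-0.1,"tz":0.51,"yaw":0,"claw":1.5},{"tx":0,"ty":-0.1,"tz":0.51,"yaw":0,"claw":1.5},{"tx":0,"ty":-0.06,"tz":0.52,"yaw":0,"claw":1.5},{"tx":0,"ty":-0.06,"tz":0.52,"yaw":0,"claw":1.5},{"tx":0,"ty":-0.03,"tz":0.52,"yaw":0,"claw":1.5},{"tx":0,"ty":-0.03,"tz":0.52,"yaw":0,"claw":1.5},{"tx":0,"ty":0.01,"tz":0.52,"yaw":0,"claw":1.5},{"tx":0,"ty":0.02,"tz":0.52,"yaw":0,"claw":1.5},{"tx":0,"ty":0.05,"tz":0.52,"yaw":0,"claw":1.5},{"tx":0,"ty":0.05,"tz":0.52,"yaw":0,"claw":1.5}])

```text
time_s: 22.45
position: [0.5475, -0.265, 0.1743]
tool_rot: [[0.049, 0.999, 0.001], [0.999, -0.049, -0.003], [-0.003, 0.001, -1.0]]
ft_force: [0.4, -3.6, 2.1]
grip_width: 0.018
gripper_force: 78.2
```

Call:
servo_tool(steps=[{"tx":0,"ty":0.08,"tz":0.52,"yaw":0,"claw":1.5},{"tx":0,"ty":0.09,"tz":0.52,"yaw":0,"claw":1.5},{"tx":0,"ty":0.11,"tz":0.51,"yaw":0,"claw":1.5},{"tx":0,"ty":0.13,"tz":0.51,"yaw":0,"claw":1.5},{"tx":0,"ty":0.15,"tz":0.5,"yaw":0,"claw":1.5},{"tx":0,"ty":0.16,"tz":0.5,"yaw":0,"claw":1.5},{"tx":0,"ty":0.18,"tz":0.49,"yaw":0,"claw":1.5},{"tx":0,"ty":0.2,"tz":0.49,"yaw":0,"claw":1.5},{"tx":0,"ty":0.22,"tz":0.48,"yaw":0,"claw":1.5},{"tx":0,"ty":0.23,"tz":0.47,"yaw":0,"claw":1.5},{"tx":0,"ty":0.2,"tz":0.4,"yaw":0,"claw":1.5},{"tx":0,"ty":0,"tz":0,"yaw":0,"claw":1.5}])

```text
time_s: 23.65
position: [0.5485, -0.2473, 0.2288]
tool_rot: [[0.049, 0.999, 0.005], [0.999, -0.049, -0.004], [-0.003, 0.005, -1.0]]
ft_force: [6.3, -6.1, 2.5]
grip_width: 0.0181
gripper_force: 83.2
```

```bash
python3 - <<'E'
from h import *
n="side"
for n,lo,f in(("side0",0,0),("now",0,0)):
    if n=="now": p,d=env.get_image("side")
    else: D=np.load("side0.npz");p,d=D["p"],D["d"]
    H,S,V=cv2.split(cv2.cvtColor(p,cv2.COLOR_RGB2HSV));P=cloud("side",d)
    m=((H<8)|(H>172))&(S>140)&(P[...,0]<.62)&(P[...,0]>.5)&(P[...,1]<-.16)&(P[...,1]>-.32)
    Q=P[m];print(len(Q),np.polyfit(Q[:,1]+.24,Q[:,2],1).round(3),np.polyfit(Q[:,1]+.22,Q[:,2],1)[1].round(4),Q.min(0).round(3),Q.max(0).round(3))
E
```

```text
91 [-0.596  0.254] 0.2417 [ 0.537 -0.278  0.237] [ 0.554 -0.212  0.277]
28 [-0.361  0.242] 0.2345 [ 0.542 -0.25   0.228] [ 0.554 -0.212  0.249]
```

Call:
servo_tool(steps=[{"tx":0,"ty":0.06,"tz":0.15,"yaw":0,"claw":1.5},{"tx":0,"ty":0.06,"tz":0.15,"yaw":0,"claw":1.5},{"tx":0,"ty":0.06,"tz":0.15,"yaw":0,"claw":1.5},{"tx":0,"ty":0.06,"tz":0.15,"yaw":0,"claw":1.5},{"tx":0,"ty":0.06,"tz":0.15,"yaw":0,"claw":1.5},{"tx":0,"ty":0.06,"tz":0.15,"yaw":0,"claw":1.5},{"tx":0,"ty":0,"tz":0,"yaw":0,"claw":1.5}])

```text
time_s: 24.4
position: [0.5487, -0.2429, 0.2365]
tool_rot: [[0.048, 0.999, 0.004], [0.999, -0.048, -0.001], [-0.001, 0.004, -1.0]]
ft_force: [8.8, -2.5, -1.3]
grip_width: 0.018
gripper_force: 84.0
```

```bash
python3 - <<'E'
from h import *
p,d=env.get_image("side")
H,S,V=cv2.split(cv2.cvtColor(p,cv2.COLOR_RGB2HSV));P=cloud("side",d)
m=((H<8)|(H>172))&(S>140)&(P[...,0]<.62)&(P[...,0]>.5)&(P[...,1]<-.16)&(P[...,1]>-.32)
Q=P[m];print(len(Q),np.polyfit(Q[:,1]+.22,Q[:,2],1).round(4))
E
```

```text
29 [-0.5443  0.2423]
```

Call:
servo_tool(steps=[{"tx":0.1,"ty":0,"tz":0.15,"yaw":0,"claw":1.5},{"tx":0,"ty":0,"tz":0.15,"yaw":0,"claw":1.5},{"tx":0,"ty":0,"tz":0.1,"yaw":0,"claw":1.5},{"tx":0,"ty":0,"tz":0,"yaw":0,"claw":1.5}])

```text
time_s: 24.85
position: [0.5486, -0.2428, 0.2367]
tool_rot: [[0.048, 0.999, -0.002], [0.999, -0.048, 0.003], [0.002, -0.003, -1.0]]
ft_force: [9.1, -6.3, -21.0]
grip_width: 0.0182
gripper_force: 82.4
```

The lever holds firm against its upper stop (-21 N without moving), so it's at rest. I'll relax the pull, release it and rise.

Call:
servo_tool(steps=[{"tx":0.1,"ty":0,"tz":-0.2,"yaw":0,"claw":1.5},{"tx":0,"ty":0,"tz":-0.1,"yaw":0,"claw":1.5},{"tx":0,"ty":0,"tz":0,"yaw":0,"claw":2.2},{"tx":0,"ty":0,"tz":0,"yaw":0,"claw":3},{"tx":0,"ty":0,"tz":0,"yaw":0,"claw":4.5},{"tx":0,"ty":0,"tz":0,"yaw":0,"claw":6},{"tx":0,"ty":0,"tz":0,"yaw":0,"claw":6},{"tx":0,"ty":0,"tz":0,"yaw":0,"claw":6},{"tx":0,"ty":0,"tz":0.5,"yaw":0,"claw":6},{"tx":0,"ty":0,"tz":1.5,"yaw":0,"claw":6},{"tx":0,"ty":0,"tz":2.5,"yaw":0,"claw":6},{"tx":0,"ty":0,"tz":3,"yaw":0,"claw":6},{"tx":0,"ty":0,"tz":3,"yaw":0,"claw":6},{"tx":-1.5,"ty":0,"tz":1.5,"yaw":0,"claw":6},{"tx":-3,"ty":0,"tz":0,"yaw":0,"claw":6},{"tx":-3,"ty":0,"tz":0,"yaw":0,"claw":6},{"tx":-3,"ty":-1,"tz":0,"yaw":0,"claw":6},{"tx":-3,"ty":-1,"tz":0,"yaw":0,"claw":6},{"tx":-2,"ty":0,"tz":0,"yaw":0,"claw":6},{"tx":0,"ty":0,"tz":0,"yaw":0,"claw":6}])

```text
time_s: 26.85
position: [0.3919, -0.2626, 0.3575]
tool_rot: [[0.051, 0.999, -0.0], [0.999, -0.051, -0.0], [-0.0, -0.0, -1.0]]
ft_force: [-0.2, 0.2, -0.2]
grip_width: 0.06
gripper_force: 0.0
```

```bash
python3 - <<'E'
from h import *
p,d=env.get_image("side");q,e=env.get_image("top")
H,S,V=cv2.split(cv2.cvtColor(p,cv2.COLOR_RGB2HSV));P=cloud("side",d)
m=((H<8)|(H>172))&(S>140)&(P[...,0]<.62)&(P[...,0]>.5)&(P[...,1]<-.16)&(P[...,1]>-.32)
Q=P[m];print(len(Q),np.polyfit(Q[:,1]+.22,Q[:,2],1).round(4))
# cover height: bright white pixels in bed area
for nm,PP,pp in(("side",P,p),("top",cloud("top",e),q)):
    S,V=cv2.split(cv2.cvtColor(pp,cv2.COLOR_RGB2HSV))[1:]
    m=(PP[...,0]>.49)&(PP[...,0]<.515)&(abs(PP[...,1]+.075)<.02)&(PP[...,2]>.03)&(PP[...,2]<.08)
    print(nm,m.sum(),np.percentile(PP[m][:,2],[10,50,90]).round(4) if m.sum() else "")
u,v=map(int,proj("side",[.52,-.12,.08]));a=p[v-50:v+40,u-50:u+50]
u,v=map(int,proj("top",[.50,-.25,.1]));b=q[v-60:v+60,max(u-90,0):u+90]
a=cv2.resize(a,(400,360),interpolation=cv2.INTER_CUBIC);b=cv2.resize(b,(400,int(400*b.shape[0]/b.shape[1])),interpolation=cv2.INTER_CUBIC)
b=cv2.copyMakeBorder(b,0,360-b.shape[0],0,0,cv2.BORDER_CONSTANT);cv2.imwrite("pics/c7.png",np.hstack([a,b])[:,:,::-1])
E
```

```text
96 [-0.6052  0.2411]
side 72 [0.0423 0.046  0.0489]
top 63 [0.0394 0.0442 0.049 ]
```

View pics/c7.png

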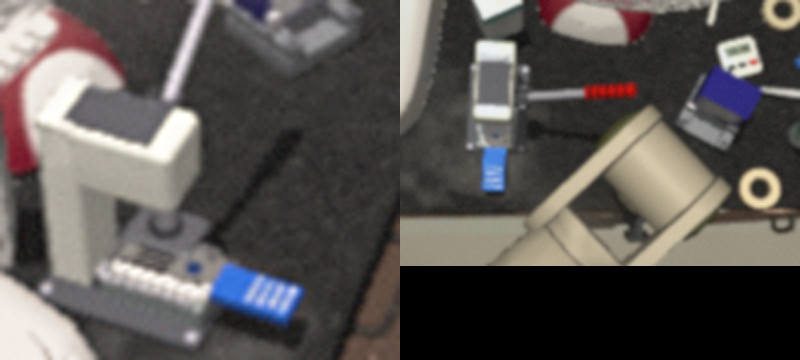

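The lever is back at rest with its original slope and height. The cover top is at z ≈ 0.046, which is the bed at 34 mm plus 12 mm, so it's shut. The cassette is in the bed with its tongue to the front, the carton and bystanders are in place, and the arm is clear, so I'm handing in.

```bash
python3 -c "
from rig import env
print(env.close_job())"
```

```text
the job is handed in; nothing more can be done
None
```

The job is handed in at about 27 s. The cassette is shut and lies in the press with its tongue to the front. The lever was eased back up to rest, the carton is still standing on its stand, and I saw no bystander moved.

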